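Line up circuit-board bundles by diameter on the staging rail

TASK

Line up the four bundles of round green circuit boards on the black rail in order of diameter, one standing upright and centred on each white mark: the widest next to the red end stop, then ever narrower ones, the narrowest farthest from it. Leave the roll of yellow tape where it lies.

Things in the scene. Friction and masses are not known exactly. Their poses are not given: they have to be found in the camera images.
- bundle_58: largest of four bundles of round green circuit boards, a rigid upright cylinder 58 mm in diameter and 34 mm tall, with pale board edges, gold pads round its top and a small black screw head (9 mm wide, 3 mm more in height) in the middle of the top; loose; standing on the bench at the start. Origin: centre of its underside, z up; its yaw is of no matter.
- bundle_48: second largest of four bundles of round green circuit boards, a rigid upright cylinder 48 mm in diameter and 42 mm tall, with pale board edges, gold pads round its top and a small black screw head (9 mm wide, 3 mm more in height) in the middle of the top; loose; standing on the bench at the start. Origin: centre of its underside, z up; its yaw is of no matter.
- bundle_38: second smallest of four bundles of round green circuit boards, a rigid upright cylinder 38 mm in diameter and 30 mm tall, with pale board edges, gold pads round its top and a small black screw head (9 mm wide, 3 mm more in height) in the middle of the top; loose; standing on the bench at the start. Origin: centre of its underside, z up; its yaw is of no matter.
- bundle_28: smallest of four bundles of round green circuit boards, a rigid upright cylinder 28 mm in diameter and 38 mm tall, with pale board edges, gold pads round its top and a small black screw head (9 mm wide, 3 mm more in height) in the middle of the top; loose; standing on the bench at the start. Origin: centre of its underside, z up; its yaw is of no matter.
- mark_1: one of four equal white printed rings with a cross, 68 mm in diameter, in a row on a black rail (fixed flat strip 76 mm wide, 410 mm long, top 8 mm above the bench); this is the first from the left (the +y end), as seen by the robot. Marks are 85 mm apart from centre to centre. Origin: centre of the ring on the rail's top face; its y axis runs along the row.
- mark_2: one of four equal white printed rings with a cross, 68 mm in diameter, in a row on a black rail (fixed flat strip 76 mm wide, 410 mm long, top 8 mm above the bench); this is the second from the left, as seen by the robot. Marks are 85 mm apart from centre to centre. Origin: centre of the ring on the rail's top face; its y axis runs along the row.
- mark_3: one of four equal white printed rings with a cross, 68 mm in diameter, in a row on a black rail (fixed flat strip 76 mm wide, 410 mm long, top 8 mm above the bench); this is the third from the left, as seen by the robot. Marks are 85 mm apart from centre to centre. Origin: centre of the ring on the rail's top face; its y axis runs along the row.
- mark_4: one of four equal white printed rings with a cross, 68 mm in diameter, in a row on a black rail (fixed flat strip 76 mm wide, 410 mm long, top 8 mm above the bench); this is the last, at the right (-y) end, as seen by the robot. Marks are 85 mm apart from centre to centre. Origin: centre of the ring on the rail's top face; its y axis runs along the row.
- stop_red: red end stop, fixed on the rail beyond the last mark at one end (either end; a grey one of the same shape is at the other end): 24 mm along the rail, 76 mm across it, 14 mm high above the rail's top. Its centre is 60.5 mm from the nearest mark's centre. Origin: centre of its underside, on the rail's top.
- tape_roll: loose roll of yellow tape lying flat among the bundles, 62 mm outside diameter, 40 mm hole, 18 mm high; not to be moved. Origin: centre of its underside.
Not all that is in view belongs to the job. Leave any blue look-alike of the bundle_48 alone.

How it is judged:
At the end, for the whole second after the job is handed in: Each bundle stands upright (within 0.1 rad) and at rest on the rail, its axis within 12 mm of the centre of its mark, the diameters falling from the mark next to the red stop to the one farthest from it (58, 48, 38, 28 mm); the tape roll lies within 20 mm of where it began (((horizontal distance between stop_red and mark_1 below 0.1 m and horizontal distance between bundle_58 and mark_1 below 0.012 m and horizontal distance between bundle_48 and mark_2 below 0.012 m and horizontal distance between bundle_38 and mark_3 below 0.012 m and horizontal distance between bundle_28 and mark_4 below 0.012 m) or (horizontal distance between stop_red and mark_4 below 0.1 m and horizontal distance between bundle_58 and mark_4 below 0.012 m and horizontal distance between bundle_48 and mark_3 below 0.012 m and horizontal distance between bundle_38 and mark_2 below 0.012 m and horizontal distance between bundle_28 and mark_1 below 0.012 m)) and angle between each of bundle_58, bundle_48, bundle_38, bundle_28's own z axis and vertical below 0.1 rad and height (world z) of bundle_58 between 0.004 and 0.012 m and linear speed of each of bundle_58, bundle_48, bundle_38, bundle_28 below 0.02 m/s and height (world z) of bundle_48 between 0.004 and 0.012 m and height (world z) of bundle_38 between 0.004 and 0.012 m and height (world z) of bundle_28 between 0.004 and 0.012 m and distance of tape_roll from where it was at the start of the episode below 0.02 m); the robot touches nothing.
It fails at once if the tape roll is pushed or carried off (moved more than 20 mm) (distance of tape_roll from where it was at the start of the episode above 0.02 m).
It also fails if it takes over 88 s, if anything falls off the work surface, if the arm or the gripper's body presses on something with over 40 N, if the wrist force passes 120 N, or if a joint passes its speed limit or range.

ROBOT

A 7-joint arm with a two-finger parallel gripper is mounted at the origin on the work surface. World frame = base frame: x ahead of the robot, y to its left, z up, the work surface at z = 0. Lengths are in m, angles in rad, forces in N, time in s.
With the tool pointing down it reaches from about 0.35 to 0.9 m from the base axis. Payload 8.1 kg.
Tool frame: the origin (TCP) lies between the finger pads; the fingertips stand 17 mm ahead of it and the grasp point (between the pads) lies 2 mm behind it; z points along the fingers, y is the direction in which the jaws open and shut (so a half turn about z gives the same grasp; the last joint's range is limited). The gripper opens to 85 mm and grips with 20 to 120 N. Pads are 22 mm wide; open, the fingers measure 114 mm over their backs; the gripper's body (76 mm by 85 mm) begins 54 mm behind the grasp point. The pads swing forward as they close: fully open they stand 13 mm farther back than shut.
Start: joints at [1.172, 0.434, 0.025, 1.573, -0.012, 1.134, -0.075], TCP at [0.182, -0.598, 0.214] pointing down, gripper open.
Joint ranges: [-2.62, 2.62], [-0.44, 2.09], [-1.27, 1.32], [0.08, 2.57], [-1.32, 4.46], [0.12, 2], [-2.74, 2.74]. Speed limits (rad/s): [2.22, 2.22, 3.01, 3.01, 3.14, 3.14, 3.14].

INTERFACE

Orientations are given as a 3x3 rotation matrix whose columns are the frame's x, y, z axes.
In Python, from station import env, eyes gives the robot as it stands.
- The arm moves only by the tool move_arm, never from a script. Its arguments are lists of equal length, an entry for each row: "slide": the shift along the tool's x, y, z in cm, a list of three; "dr": the turn, a rotation vector about the tool's x, y, z in rad, a list of three; "gripper": the opening, from -1 (shut) to 1 (fully open). In form: {"slide": [[tx, ty, tz], ...], "dr": [[rx, ry, rz], ...], "gripper": [gripper, ...]}. A call has 1 to 12 rows; each row is the pose to reach, as a shift and turn from the pose measured when the call began, along the tool's axes at that moment; what a row does not reach only later rows make up. A row lasts 1/12 s, in which the tool goes at most 41.7 mm and 7.16 degrees, less where a joint would pass 70% of its speed; a pose out of reach is approached as far as the arm can. A call with a gripper value outside its range is refused whole. The fingers move at their own pace and stop on an object; "grip_force" is the grip in N (left out, the last holds). Time passes only in rows, so rows that repeat a pose let the fingers close. It gives the time, the measured TCP pose, the force and the opening at its end, in the units of the state.
- env.get_obs(): the state, without advancing time (a new reading comes with each control period).
- eyes.grab_frame(name): name is "scene" or "top" or "wrist"; returns a dict with "frame" (384x512x3 uint8, red, green, blue), "intrinsics" (3x3 intrinsics, pixels), "dist" ([k1, k2, p1, p2, k3] as OpenCV has them; the pictures are not rectified), "R" (3x3) and "t" (3): a world point X has camera coordinates R X + t; the wrist camera has in their place "hand_eye" (4x4, takes a point from camera to tool coordinates, whose origin is the TCP and whose axes are the flange's). Camera axes: x right, y down, z forward; pixel columns grow to the right and rows downward; lengths in m; the calibration is good to about 2 mm. A picture is of the moment at which its call begins: read the wrist's pose just before it. There is no depth.
- env.job_done(): hands the job in, once; it reports no verdict.
The state is a dict: "t": time; "joint_positions": joint angles; "joint_vel": joint speeds; "joint_efforts": joint torques, N m; "eef_pos": TCP position; "eef_rot": TCP orientation; "ft_force": force on the tool from outside, world axes, zero at the start; "torque": the same for the moment, N m; "gripper_width": finger opening in m.
Only numpy, scipy, OpenCV 4.12 (cv2) and the standard library are available. Lean on these libraries where they do the work, as an engineer would, in place of code of your own. Each camera call takes 0.05 s, during which the arm holds its last target. There are 200 camera calls.

## Working session

There is one attempt and no reset: what is moved stays moved. The work goes in short steps, Python scripts to look and compute and a tool call to move; the robot and the scene stay as the last step left them, time stands still between calls to the robot, and variables do not carry over. Pictures are saved under pics/ and viewed, about 12 in all and at most 16, crops included, and the job is handed in when it is done.

Besides the shell and the picture viewer there is one more tool, called as name(argument=value, ...), one argument or row to a line, values as JSON. move_arm: Moves the arm, as the interface text tells. Its arguments: {"type":"object","properties":{"slide":{"type":"array","items":{"type":"array","items":{"type":"number"}}},"dr":{"type":"array","items":{"type":"array","items":{"type":"number"}}},"gripper":{"type":"array","items":{"type":"number"}},"grip_force":{"type":"number"}},"required":["slide","dr","gripper"]}

```bash
mkdir -p pics; python3 - <<'E'
from station import env, eyes
import cv2,numpy as np
o=env.get_obs();print(o['t'],o['eef_pos'],o['eef_rot'],o['gripper_width'])
ims=[]
for n in("top","scene"):
    f=eyes.grab_frame(n);cv2.imwrite(f'pics/{n}0.png',cv2.resize(f['frame'][:,:,::-1],(800,600),interpolation=cv2.INTER_CUBIC));print(n,f['intrinsics'],f['dist'],f['R'],f['t'])
E
```

```text
0.0 [ 0.18198502 -0.59739744  0.21342187] [[ 9.56579042e-01  2.91472462e-01 -5.84242286e-04]
 [ 2.91473009e-01 -9.56578018e-01  1.40699678e-03]
 [-1.48772514e-04 -1.51619449e-03 -9.99998840e-01]] 0.08560359590906694
top [[402.29672626   0.         250.85364542]
 [  0.         402.29672626 198.59490418]
 [  0.           0.           1.        ]] [-0.01358472  0.          0.          0.          0.        ] [[ 0.02433189 -0.99963146 -0.01203718]
 [-0.99049429 -0.02247538 -0.13570525]
 [ 0.13538469  0.01522472 -0.99067613]] [-0.0147124   0.55203482  0.73476816]
scene [[437.22445776   0.         249.34603585]
 [  0.         437.22445776 187.5962115 ]
 [  0.           0.           1.        ]] [-0.00786462  0.          0.          0.          0.        ] [[-0.20268765  0.97901891  0.02096885]
 [ 0.69061818  0.15809509 -0.70572833]
 [-0.69423645 -0.12856095 -0.70817218]] [ 0.09791412 -0.37951815  1.37700992]
```

View pics/top0.png

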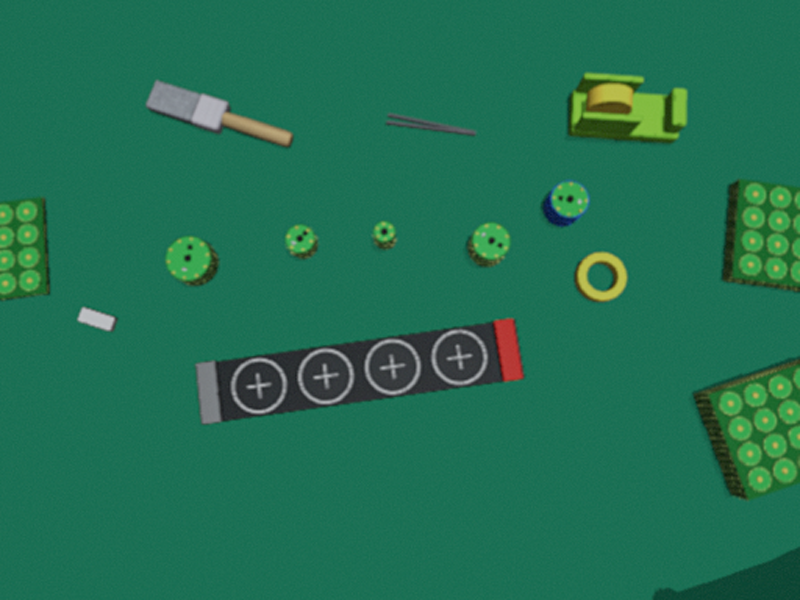

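View pics/scene0.png

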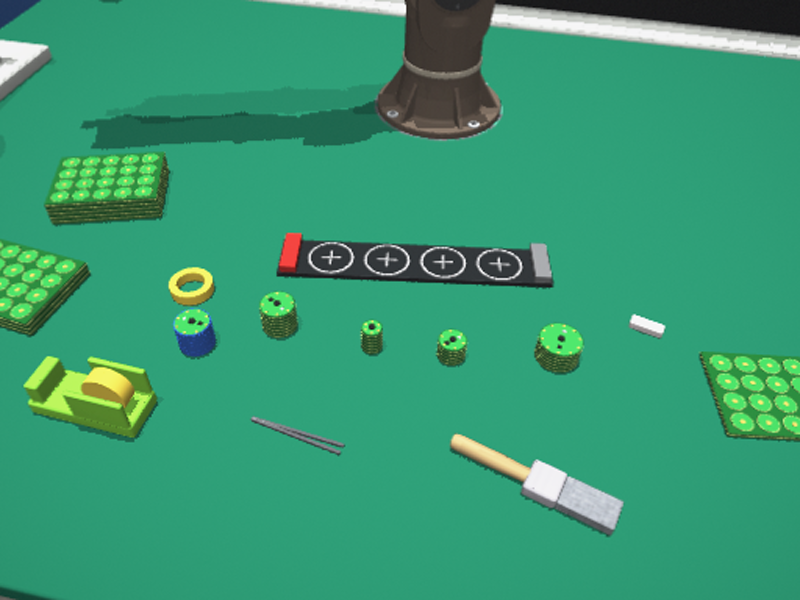

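The top view (800 px scale) shows five candidates:
- bundle_58 at (189,258)
- bundle_38 at (301,239)
- bundle_28 at (384,231)
- bundle_48 at (490,241)
- the blue-sided look-alike at (568,200), which I will leave alone

The tape is at (601,277) and the red stop at (508,350). The red stop is on the right, so mark_4 takes the 58. The marks are at about (259,386), (326,376), (392,366) and (459,357).

```bash
cat > h.py <<'E'
from station import env, eyes
import cv2,numpy as np
def ray(f,uv,z,R=None,t=None):
    R=f['R'] if R is None else R; t=f['t'] if t is None else t
    p=cv2.undistortPoints(np.array([[uv]],float),f['intrinsics'],f['dist'])[0,0]
    d=R.T@np.array([p[0],p[1],1]);c=-R.T@t
    return (c+d*(z-c[2])/d[2])
def wristcam(f,o):
    H=f['hand_eye'];Rw=o['eef_rot']@H[:3,:3];c=o['eef_pos']+o['eef_rot']@H[:3,3]
    return Rw.T,-Rw.T@c
def greens(img,area=60):
    b=img.astype(int);m=((b[...,1]>140)&(b[...,0]<120)&(b[...,2]<115)).astype(np.uint8)
    m=cv2.morphologyEx(m,cv2.MORPH_CLOSE,np.ones((5,5)))
    n,l,s,c=cv2.connectedComponentsWithStats(m)
    out=[]
    for i in range(1,n):
        if s[i,4]>area:
            k,_=cv2.findContours((l==i).astype(np.uint8),0,2)
            (x,y),r=cv2.minEnclosingCircle(max(k,key=len)); out.append((x,y,r,s[i,4],c[i]))
    return out
E
python3 - <<'E'
from h import *
f=eyes.grab_frame('top');g=f['frame']
for (u,v),h in zip([(189,258),(301,239),(384,231),(490,241)],[.034,.030,.038,.042]):print((u,v),g[int(v*.64)-3,int(u*.64)],ray(f,(u*.64,v*.64),h).round(4))
for q in greens(g,40):
  if q[0]<380 and q[1]>100: print(np.round(q[:4],1),q[4].round(1),ray(f,q[4],.035).round(4))
for u,v in [(259,385.5),(326,376),(392,366),(459,356.5)]: print('mark',ray(f,(u*.64-.2,v*.64-.2),.008).round(4))
print('tape',ray(f,(601*.64,277*.64),.018).round(4),'blue',ray(f,(568*.64,199*.64),.042).round(4))
cv2.imwrite('pics/c1.png',cv2.resize(g[130:280,95:345,::-1],None,fx=3.2,fy=3.2,interpolation=cv2.INTER_CUBIC))
E
```

```text
(189, 258) [ 48 142  67] [0.6132 0.2547 0.034 ]
(301, 239) [ 57 162  80] [0.6415 0.1155 0.03  ]
(384, 231) [108 175  91] [0.652  0.0106 0.038 ]
(490, 241) [ 54 148  74] [ 0.641  -0.1211  0.042 ]
[364.3 127.1  11.4 381. ] [364.3 126.9] [ 0.7002 -0.2216  0.035 ]
[   9.5  158.    30.5 1074. ] [ 11.3 158.5] [0.6218 0.4738 0.035 ]
[245.6 147.5   6.6 126. ] [245.8 147.5] [0.6534 0.0107 0.035 ]
[314.2 154.2  11.9 421. ] [314.2 153.8] [ 0.6437 -0.1232  0.035 ]
[191.5 152.    9.  246. ] [191.4 152.2] [0.6419 0.1171 0.035 ]
[119.7 164.6  14.2 601. ] [119.8 164.8] [0.6135 0.2567 0.035 ]
mark [0.4573 0.1643 0.008 ]
mark [0.4712 0.0802 0.008 ]
mark [ 0.4858 -0.0026  0.008 ]
mark [ 0.4997 -0.0869  0.008 ]
tape [ 0.6034 -0.265   0.018 ] blue [ 0.6969 -0.2183  0.042 ]
```

View pics/c1.png

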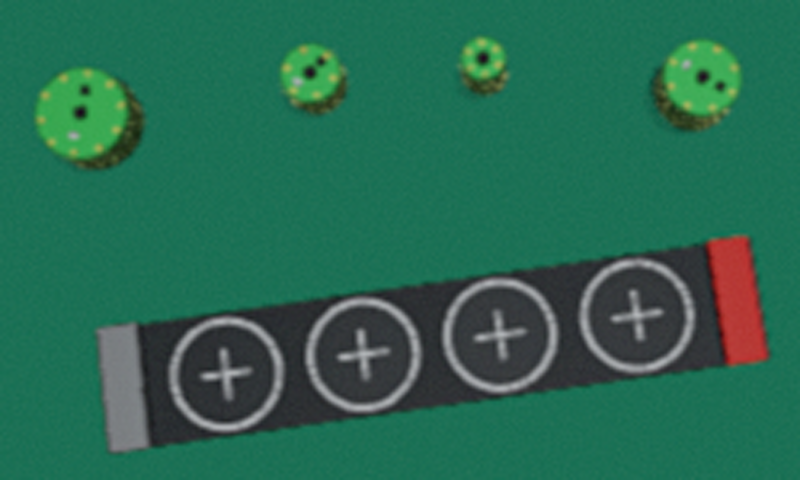

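The crop confirms the choice: four bundles with olive sides, centred at crop pixels (82,113), (311,73), (483,58) and (703,78). The stop on the right is red. I'll use one tool orientation throughout, with the jaws across the rail, and pick bundle_48 first.

```bash
cat >> h.py <<'E'
Y=np.array([.986,.166,0]);Y/=np.linalg.norm(Y);Z=np.array([0,0,-1.]);X=np.cross(Y,Z);RT=np.c_[X,Y,Z]
def go(p):
    o=env.get_obs();R=o['eef_rot']
    print(round(o['t'],2),'slide',(R.T@(np.array(p)-o['eef_pos'])*100).round(2),'dr',cv2.Rodrigues(R.T@RT)[0].ravel().round(3),'w',round(o['gripper_width'],4))
E
python3 -c "
from h import *
go([.641,-.122,.2])"
```

```text
0.15 slide [ 57.76 -32.11   1.4 ] dr [-1.000e-03 -1.000e-03 -1.442e+00] w 0.0855
```

move_arm(
  slide=[
    [57.8,-32.1,1.4],
    [57.8,-32.1,1.4],
    [57.8,-32.1,1.4],
    [57.8,-32.1,1.4],
    [57.8,-32.1,1.4],
    [57.8,-32.1,1.4],
    [57.8,-32.1,1.4],
    [57.8,-32.1,1.4],
    [57.8,-32.1,1.4],
    [57.8,-32.1,1.4],
    [57.8,-32.1,1.4],
    [57.8,-32.1,1.4],
  ],
  dr=[
    [0,0,-1.442],
    [0,0,-1.442],
    [0,0,-1.442],
    [0,0,-1.442],
    [0,0,-1.442],
    [0,0,-1.442],
    [0,0,-1.442],
    [0,0,-1.442],
    [0,0,-1.442],
    [0,0,-1.442],
    [0,0,-1.442],
    [0,0,-1.442],
  ],
  gripper=[1,1,1,1,1,1,1,1,1,1,1,1],
  grip_force=40,
)

```text
t: 1.15
eef_pos: [0.5302, -0.2366, 0.2033]
eef_rot: [[-0.173, 0.985, -0.001], [0.985, 0.173, 0.001], [0.001, -0.0, -1.0]]
ft_force: [0.6, -0.4, -0.6]
gripper_width: 0.0856
```

```bash
python3 -c "
from h import *
go([.641,-.122,.2])"
```

```text
1.15 slide [ 9.38 12.9   0.34] dr [-0.    -0.001  0.007] w 0.0856
```

move_arm(
  slide=[
    [9.4,12.9,0.3],
    [9.4,12.9,0.3],
    [9.4,12.9,0.3],
    [9.4,12.9,0.3],
    [9.4,12.9,0.3],
    [9.4,12.9,0.3],
  ],
  dr=[
    [0,0,0.007],
    [0,0,0.007],
    [0,0,0.007],
    [0,0,0.007],
    [0,0,0.007],
    [0,0,0.007],
  ],
  gripper=[1,1,1,1,1,1],
)

```text
t: 1.65
eef_pos: [0.6419, -0.1186, 0.1996]
eef_rot: [[-0.17, 0.985, -0.001], [0.985, 0.17, 0.003], [0.003, -0.001, -1.0]]
ft_force: [0.2, -0.4, -0.4]
gripper_width: 0.0855
```

```bash
python3 - <<'E'
from h import *
o=env.get_obs();f=eyes.grab_frame('wrist');R,t=wristcam(f,o)
print(o['eef_pos'],f['hand_eye'].round(3))
for q in greens(f['frame'],400):print(np.round(q[:4],1),q[4].round(1),ray(f,q[:2],.042,R,t).round(4),ray(f,q[4],.042,R,t).round(4))
cv2.imwrite('pics/w1.png',f['frame'][:,:,::-1])
go([.641,-.122,.026])
E
```

```text
[ 0.64193414 -0.11855925  0.19956311] [[-0.001 -0.965 -0.263  0.066]
 [ 1.    -0.001 -0.002 -0.001]
 [ 0.001 -0.263  0.965 -0.161]
 [ 0.     0.     0.     1.   ]]
[  54.    25.5   59.7 4722. ] [55.6 22. ] [0.3985 0.0131 0.042 ] [0.4002 0.0168 0.042 ]
[  255.5   162.5   302.8 97532. ] [306.1 163.7] [ 0.6376 -0.0979  0.042 ] [ 0.6955 -0.0893  0.042 ]
[ 421.   366.7   29.  1431. ] [416.9 366.2] [ 0.9354 -0.3573  0.042 ] [ 0.9285 -0.357   0.042 ]
[ 86.5 369.6  26.2 971. ] [ 90. 367.] [ 0.4374 -0.4499  0.042 ] [ 0.4431 -0.4433  0.042 ]
1.7 slide [-0.12  0.02 17.37] dr [-0.002 -0.001  0.001] w 0.0855
```

View pics/w1.png

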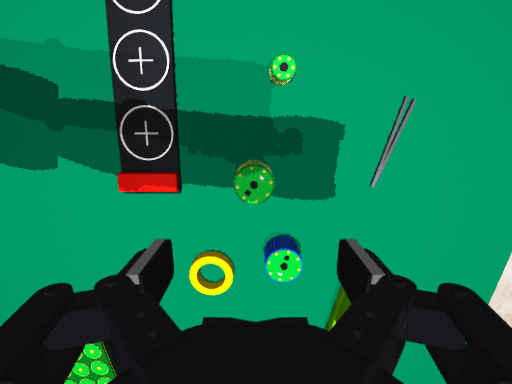

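The wrist view shows bundle_48 at (254,184) in shadow, bundle_28 at (284,66), mark_4 at (147,133), mark_3 at (141,60) and the blue decoy at (283,262).

```bash
python3 - <<'E'
from h import *
o=env.get_obs();f=eyes.grab_frame('wrist');R,t=wristcam(f,o)
for uv,z in [((254,184.5),.045),((284,66.5),.041),((146.5,132.5),.008),((141,60.3),.008)]:print(ray(f,uv,z,R,t).round(4))
go([.641,-.122,.026])
E
```

```text
[ 0.6391 -0.1259  0.045 ]
[0.6495 0.0067 0.041 ]
[ 0.4959 -0.0904  0.008 ]
[ 0.4824 -0.0068  0.008 ]
1.75 slide [ 0.03  0.09 17.38] dr [-0.002 -0.001 -0.001] w 0.0855
```

The offset between the two views comes from the arm still settling between frames; corrected for that, they agree. Now I'll descend and grasp.

move_arm(
  slide=[
    [0,0,4],
    [0,0,8],
    [0,0,12],
    [0,0,15],
    [0,0,16.5],
    [0,0,17.3],
    [0,0,17.3],
    [0,0,17.3],
    [0,0,17.3],
    [0,0,17.3],
    [0,0,17.3],
    [0,0,17.3],
  ],
  dr=[
    [0,0,0],
    [0,0,0],
    [0,0,0],
    [0,0,0],
    [0,0,0],
    [0,0,0],
    [0,0,0],
    [0,0,0],
    [0,0,0],
    [0,0,0],
    [0,0,0],
    [0,0,0],
  ],
  gripper=[1,1,1,1,1,1,1,0,-0.3,-0.3,-0.3,-0.3],
  grip_force=30,
)

```text
t: 2.75
eef_pos: [0.6407, -0.1226, 0.0278]
eef_rot: [[-0.165, 0.986, -0.0], [0.986, 0.165, 0.0], [0.0, -0.0, -1.0]]
ft_force: [0.3, 0.5, 0.7]
gripper_width: 0.0299
```

```bash
python3 -c "
from h import *
go([.641,-.122,.12]);go([.4856,-.0031,.12])"
```

```text
2.75 slide [ 0.05  0.04 -9.22] dr [-0.    -0.    -0.001] w 0.0299
2.75 slide [ 14.35 -13.32  -9.21] dr [-0.    -0.    -0.001] w 0.0299
```

The fingers closed to 30 mm with nothing between them. I'll look.

```bash
python3 - <<'E'
from h import *
w=eyes.grab_frame('wrist')['frame'];s=eyes.grab_frame('scene')['frame']
s=cv2.resize(s[120:264,100:350],(500,288))
a=np.vstack([w[:312],s[:, :500] if 0 else cv2.copyMakeBorder(s,0,0,0,12,0)])
cv2.imwrite('pics/w2.png',a[:,:,::-1])
E
```

```text
(no output)
```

View pics/w2.png

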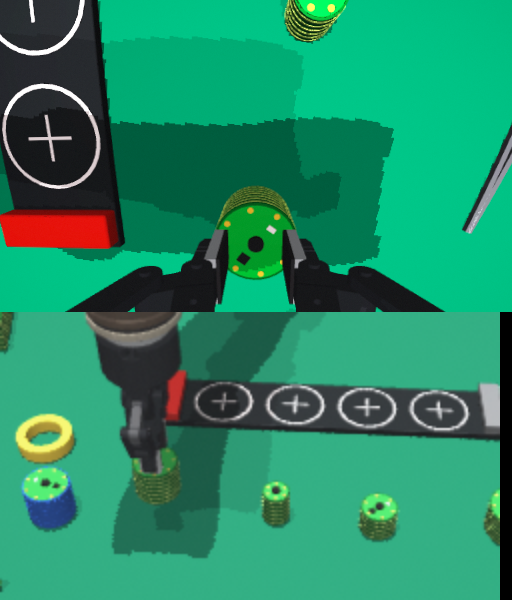

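```bash
python3 - <<'E'
from h import *
o=env.get_obs();f=eyes.grab_frame('wrist');R,t=wristcam(f,o);print(o['eef_pos'],o['gripper_width'],o['ft_force'],f['intrinsics'][0,0])
P=lambda p:cv2.projectPoints(np.array([p],float),cv2.Rodrigues(R)[0],t,f['intrinsics'],f['dist'])[0].ravel().round(1)
c=o['eef_pos']
print('tcp',P(c),'tip',P(c-[0,0,.017]))
for s in(-1,1):
  print('pad in tcp',P(c+s*.015*Y),'tip',P(c+s*.015*Y-[0,0,.017]))
  print('bundle top edge',P([c[0],c[1],.042]+s*.024*Y), 'pad at 24mm tip',P(c+s*.024*Y-[0,0,.017]),'at tcp',P(c+s*.024*Y))
print('mark4',P([.4997,-.0868,.008]),'screw',ray(f,(256,243.5),.045,R,t))
E
```

```text
[ 0.64037724 -0.12249532  0.02733977] 0.029671998208280016 [ 0.36432172 -0.14683173 -0.70367086] 276.91543616186215
tcp [256.7 231.3] tip [256.6 221.8]
pad in tcp [232.7 231.3] tip [234.7 221.8]
bundle top edge [215. 241.] pad at 24mm tip [221.5 221.8] at tcp [218.3 231.3]
pad in tcp [280.7 231.3] tip [278.5 221.8]
bundle top edge [298.6 240.9] pad at 24mm tip [291.7 221.8] at tcp [295.1 231.2]
mark4 [ 55.3 136.4] screw [ 0.63994953 -0.12273726  0.045     ]
```

```bash
python3 - <<'E'
from h import *
w=eyes.grab_frame('wrist')['frame'][180:310,190:325];s=eyes.grab_frame('scene')['frame'][125:235,130:245]
a=np.hstack([cv2.resize(w,(400,400)),cv2.resize(s,(400,400))])
cv2.imwrite('pics/w3.png',a[:,:,::-1])
E
```

```text
(no output)
```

View pics/w3.png

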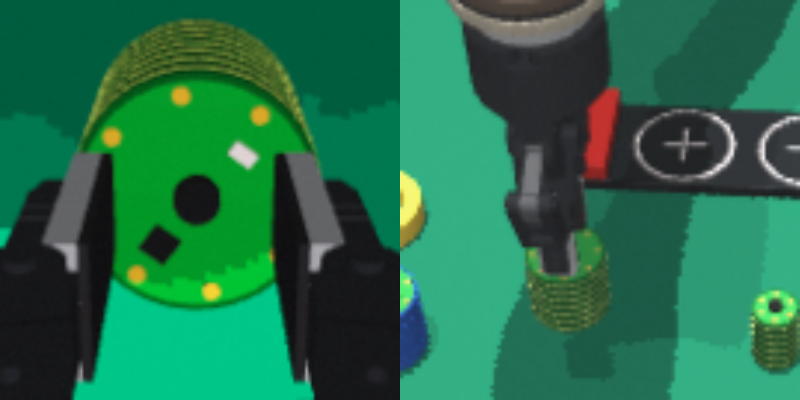

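```bash
python3 - <<'E'
from h import *
o=env.get_obs();f=eyes.grab_frame('scene');print(o['eef_pos'],o['gripper_width'],o['joint_positions'])
P=lambda p:cv2.projectPoints(np.array([p],float),cv2.Rodrigues(f['R'])[0],f['t'],f['intrinsics'],f['dist'])[0].ravel().round(1)
c=o['eef_pos']
for dz in(-.017,0,.017,.03): print(dz,P(c+.018*Y+[0,0,dz]))
print('bundle top',P([c[0],c[1],.045]), 'obs', (130+185*.2875,125+250*.275))
g=eyes.grab_frame('wrist');R,t=wristcam(g,o)
Q=lambda p:cv2.projectPoints(np.array([p],float),cv2.Rodrigues(R)[0],t,g['intrinsics'],g['dist'])[0].ravel().round(1)
for dz in(-.017,0,.017,.03): print(dz,Q(c+.015*Y+.011*X+[0,0,dz]),Q(c+.015*Y-.011*X+[0,0,dz]),'obs far tip corner',(190+275*.3375,180+155*.325),'near',(190+275*.3375,180+245*.325))
E
```

```text
[ 0.64015071 -0.122482    0.02694114] 0.029973220594315193 [ 3.55347601e-01  7.04031348e-01 -3.85131171e-01  1.65551879e+00
  3.29720487e-01  8.48675247e-01 -1.16721735e-03]
-0.017 [177.7 210.6]
0 [176.9 205.2]
0.017 [176.1 199.6]
0.03 [175.5 195.3]
bundle top [177.4 193.1] obs (183.1875, 193.75)
-0.017 [278.9 206.4] [278.2 236.7] obs far tip corner (282.8125, 230.375) near (282.8125, 259.625)
0 [281.1 214.6] [280.3 247.4] obs far tip corner (282.8125, 230.375) near (282.8125, 259.625)
0.017 [283.8 224.5] [282.8 260.2] obs far tip corner (282.8125, 230.375) near (282.8125, 259.625)
0.03 [286.3 233.6] [285.1 271.9] obs far tip corner (282.8125, 230.375) near (282.8125, 259.625)
```

Both views put the fingertips about 17 mm above the TCP point, not 17 mm below it as stated. So the tips closed at z ≈ 45 mm, just above the bundle's top. I'll open, go about 32 mm lower while watching the force, and close again.

move_arm(
  slide=[
    [0,0,0],
    [0,0,0],
    [0,0,0],
    [0,0,1],
    [0,0,2],
    [0,0,2.6],
    [0,0,3.2],
    [0,0,3.2],
  ],
  dr=[
    [0,0,0],
    [0,0,0],
    [0,0,0],
    [0,0,0],
    [0,0,0],
    [0,0,0],
    [0,0,0],
    [0,0,0],
  ],
  gripper=[0.9,0.9,0.9,0.9,0.9,0.9,0.9,0.9],
)

```text
t: 3.77
eef_pos: [0.6388, -0.1224, -0.0072]
eef_rot: [[-0.165, 0.986, -0.005], [0.986, 0.165, 0.001], [0.001, -0.005, -1.0]]
ft_force: [-0.2, -0.1, -0.6]
gripper_width: 0.0818
```

move_arm(
  slide=[
    [0,0,0],
    [0,0,0],
    [0,0,0],
    [0,0,0],
    [0,0,0],
    [0,0,0],
  ],
  dr=[
    [0,0,0],
    [0,0,0],
    [0,0,0],
    [0,0,0],
    [0,0,0],
    [0,0,0],
  ],
  gripper=[0,-0.3,-0.3,-0.3,-0.3,-0.3],
  grip_force=30,
)

```text
t: 4.27
eef_pos: [0.6391, -0.1223, -0.0068]
eef_rot: [[-0.166, 0.986, -0.004], [0.986, 0.166, 0.001], [0.001, -0.004, -1.0]]
ft_force: [0.5, 0.3, 1.5]
gripper_width: 0.0471
```

```bash
python3 - <<'E'
from h import *
go([.4856,-.0031,.08])
w=eyes.grab_frame('wrist')['frame'][140:310,150:365];s=eyes.grab_frame('scene')['frame'][125:235,130:245]
a=np.hstack([cv2.resize(w,(400,400)),cv2.resize(s,(400,400))])
cv2.imwrite('pics/w4.png',a[:,:,::-1])
E
```

```text
4.27 slide [ 14.31 -13.2   -8.61] dr [-0.004 -0.001 -0.001] w 0.0471
```

View pics/w4.png

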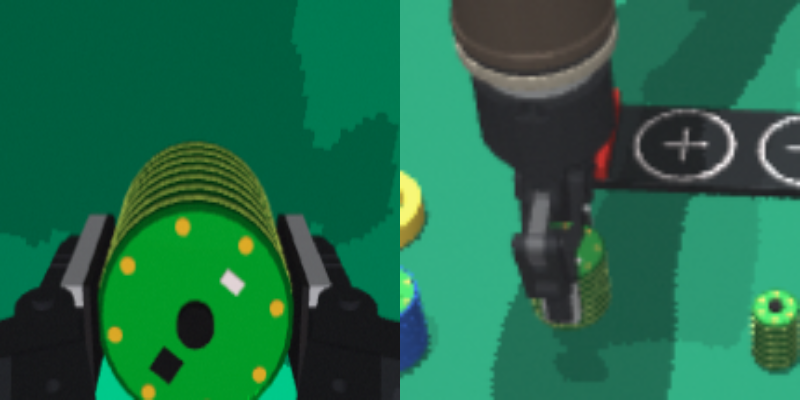

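bundle_48 is now gripped at 47 mm, held between the pads in both views. Next I'll lift and carry it to mark_3.

move_arm(
  slide=[
    [0,0,-3.5],
    [0,0,-7.2],
    [2.8,-2.6,-7.2],
    [5.7,-5.3,-7.2],
    [8.6,-7.9,-7.2],
    [11.5,-10.6,-7.2],
    [13.2,-12.2,-7.2],
    [14.3,-13.2,-7.2],
    [14.3,-13.2,-7.2],
    [14.3,-13.2,-7.2],
  ],
  dr=[
    [0,0,0],
    [0,0,0],
    [0,0,0],
    [0,0,0],
    [0,0,0],
    [0,0,0],
    [0,0,0],
    [-0.004,0,0],
    [-0.004,0,0],
    [-0.004,0,0],
  ],
  gripper=[-0.3,-0.3,-0.3,-0.3,-0.3,-0.3,-0.3,-0.3,-0.3,-0.3],
)

```text
t: 5.2
eef_pos: [0.4851, -0.0029, 0.066]
eef_rot: [[-0.167, 0.986, -0.0], [0.986, 0.167, 0.001], [0.001, -0.0, -1.0]]
ft_force: [-0.1, 0.2, -2.1]
gripper_width: 0.0473
```

```bash
python3 - <<'E'
from h import *
go([.4856,-.0031,.002])
o=env.get_obs();f=eyes.grab_frame('wrist');R,t=wristcam(f,o);c=o['eef_pos']
p=ray(f,(254.8,278.1),c[2]+.007+.045,R,t);print('screw rel tool',RT.T@(p-c))
g=eyes.grab_frame('top');cv2.imwrite('pics/t5.png',np.hstack([cv2.resize(f['frame'][60:380,60:420],(450,400)),cv2.resize(g['frame'][150:280,110:345],(350,194)).repeat(1,0) if 0 else cv2.copyMakeBorder(cv2.resize(g['frame'][150:280,110:345],(350,194)),0,206,0,0,0)])[:,:,::-1])
E
```

```text
5.2 slide [-0.03  0.05  6.4 ] dr [-0.    -0.001  0.001] w 0.0473
screw rel tool [-0.00122188 -0.00109876 -0.052     ]
```

View pics/t5.png

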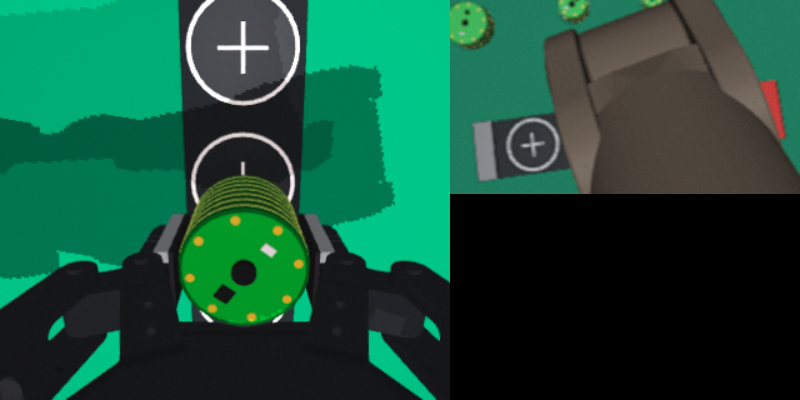

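bundle_48 is centred in the jaws over mark_3, whose ring shows symmetrically below it. Now I'll lower it and release.

move_arm(
  slide=[
    [0,0,2.5],
    [0,0,4.5],
    [0,0,5.8],
    [0,0,6.3],
    [0,0,6.4],
    [0,0,6.4],
    [0,0,6.4],
    [0,0,6.4],
    [0,0,6.4],
  ],
  dr=[
    [0,0,0],
    [0,0,0],
    [0,0,0],
    [0,0,0],
    [0,0,0],
    [0,0,0],
    [0,0,0],
    [0,0,0],
    [0,0,0],
  ],
  gripper=[-0.3,-0.3,-0.3,-0.3,-0.3,-0.3,0.3,0.6,0.8],
)

```text
t: 6.05
eef_pos: [0.4871, -0.0038, 0.0025]
eef_rot: [[-0.164, 0.986, 0.002], [0.986, 0.164, 0.001], [0.001, 0.002, -1.0]]
ft_force: [0.2, 0.1, -0.4]
gripper_width: 0.0763
```

move_arm(
  slide=[
    [0,0,0],
    [0,0,-1],
    [0,0,-4],
    [0,0,-8],
    [0,0,-12],
    [0,0,-15],
    [0,0,-15],
  ],
  dr=[
    [0,0,0],
    [0,0,0],
    [0,0,0],
    [0,0,0],
    [0,0,0],
    [0,0,0],
    [0,0,0],
  ],
  gripper=[0.9,1,1,1,1,1,1],
)

```text
t: 6.63
eef_pos: [0.4902, -0.0031, 0.1593]
eef_rot: [[-0.165, 0.986, 0.012], [0.986, 0.165, 0.001], [-0.001, 0.012, -1.0]]
ft_force: [0.4, 0.0, 0.2]
gripper_width: 0.0854
```

```bash
python3 -c "
from h import *
go([.613,.2565,.15]);go([.613,.2565,-.007])"
```

```text
6.63 slide [23.58 16.38  1.11] dr [ 0.012  0.001 -0.001] w 0.0854
6.63 slide [23.6  16.19 16.81] dr [ 0.012  0.001 -0.001] w 0.0854
```

move_arm(
  slide=[
    [3.2,2.2,0],
    [6.5,4.5,0],
    [9.8,6.8,0],
    [13.1,9.1,0],
    [16.4,11.4,0],
    [19.7,13.7,0],
    [22.3,15.4,0.5],
    [23.6,16.4,1],
    [23.6,16.4,1],
    [23.6,16.4,1],
    [23.6,16.4,1],
  ],
  dr=[
    [0.012,0,0],
    [0.012,0,0],
    [0.012,0,0],
    [0.012,0,0],
    [0.012,0,0],
    [0.012,0,0],
    [0.012,0,0],
    [0.012,0,0],
    [0.012,0,0],
    [0.012,0,0],
    [0.012,0,0],
  ],
  gripper=[1,1,1,1,1,1,1,1,1,1,1],
)

```text
t: 7.55
eef_pos: [0.6129, 0.2556, 0.1513]
eef_rot: [[-0.164, 0.986, -0.0], [0.986, 0.164, -0.002], [-0.001, -0.001, -1.0]]
ft_force: [-0.9, -0.3, -0.3]
gripper_width: 0.0854
```

```bash
python3 - <<'E'
from h import *
o=env.get_obs();f=eyes.grab_frame('wrist');R,t=wristcam(f,o)
go([.613,.2565,-.010])
g=eyes.grab_frame('top')
def c(uv,z): return ray(f,uv,z,R,t).round(4)
b=f['frame'].astype(int)
P=cv2.projectPoints(np.array([[.613,.2565,.037]]),cv2.Rodrigues(R)[0],t,f['intrinsics'],f['dist'])[0].ravel();print('expect58',P)
a=np.hstack([cv2.resize(f['frame'],(512,384)),cv2.copyMakeBorder(cv2.resize(g['frame'][180:280,150:340],(285,150)),0,234,0,0,0)])
cv2.imwrite('pics/w6.png',a[:,:,::-1])
for uv,z in[((313.2-.5,234.4),.045)]: pass
for q in greens(g['frame'],40):
  if q[1]>110 and q[0]<345: print(np.round(q[:4],1),ray(g,q[4],.05).round(4))
E
```

```text
7.6 slide [1.600e-01 1.000e-02 1.615e+01] dr [-0.     0.002 -0.002] w 0.0856
expect58 [256.42432424 187.64081737]
[245.5 148.    6.8 138. ] [0.6492 0.0108 0.05  ]
[191.7 152.7   9.5 263. ] [0.6377 0.1144 0.05  ]
[251.5 232.   12.8 495. ] [ 0.4876 -0.0039  0.05  ]
```

View pics/w6.png

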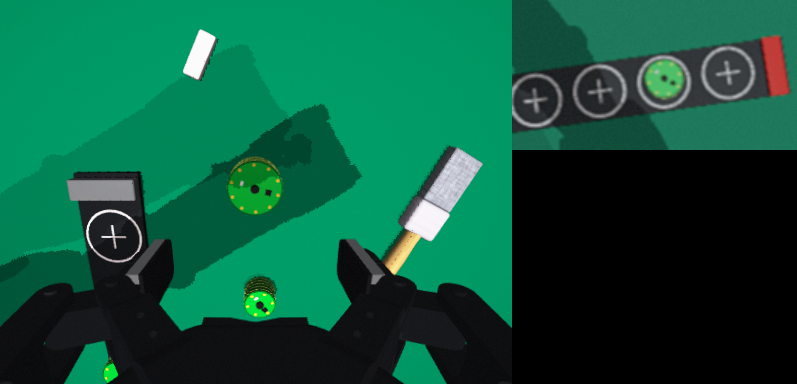

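The 58 sits where expected: seen at (255,188), predicted (256,188). bundle_48 stands within about 2 mm of mark_3's centre. Now I'll descend and grasp the 58.

move_arm(
  slide=[
    [0,0,4],
    [0,0,8],
    [0,0,12],
    [0,0,14.5],
    [0,0,15.6],
    [0,0,16],
    [0,0,16],
    [0,0,16],
    [0,0,16],
    [0,0,16],
    [0,0,16],
    [0,0,16],
  ],
  dr=[
    [0,0,0],
    [0,0,0],
    [0,0,0],
    [0,0,0],
    [0,0,0],
    [0,0,0],
    [0,0,0],
    [0,0,0],
    [0,0,0],
    [0,0,0],
    [0,0,0],
    [0,0,0],
  ],
  gripper=[1,1,1,1,1,1,1,0.2,0,0,0,0],
)

```text
t: 8.65
eef_pos: [0.6146, 0.2555, -0.0061]
eef_rot: [[-0.163, 0.987, 0.003], [0.987, 0.163, -0.0], [-0.001, 0.003, -1.0]]
ft_force: [-1.1, -0.9, 6.5]
gripper_width: 0.0572
```

```bash
python3 -c "
from h import *
go([.4997,-.0868,.07])"
```

```text
8.65 slide [-31.9  -16.89  -7.64] dr [ 0.003  0.001 -0.003] w 0.0572
```

Gripped at 57 mm. Next: lift and carry to mark_4.

move_arm(
  slide=[
    [0,0,-4],
    [0,0,-7.6],
    [-3.6,-1.9,-7.6],
    [-7.2,-3.8,-7.6],
    [-10.8,-5.7,-7.6],
    [-14.4,-7.6,-7.6],
    [-18,-9.5,-7.6],
    [-21.6,-11.4,-7.6],
    [-25.2,-13.3,-7.6],
    [-28.8,-15.2,-7.6],
    [-31,-16.4,-7.6],
    [-31.9,-16.9,-7.6],
  ],
  dr=[
    [0,0,0],
    [0,0,0],
    [0,0,0],
    [0,0,0],
    [0,0,0],
    [0,0,0],
    [0,0,0],
    [0,0,0],
    [0,0,0],
    [0,0,0],
    [0,0,0],
    [0,0,0],
  ],
  gripper=[0,0,0,0,0,0,0,0,0,0,0,0],
)

```text
t: 9.65
eef_pos: [0.498, -0.092, 0.0703]
eef_rot: [[-0.158, 0.988, 0.003], [0.987, 0.158, -0.003], [-0.004, 0.002, -1.0]]
ft_force: [-0.9, -0.5, -2.6]
gripper_width: 0.0567
```

move_arm(
  slide=[
    [0,0,0],
    [0,0,0],
  ],
  dr=[
    [0,0,0],
    [0,0,0],
  ],
  gripper=[0,0],
)

```text
t: 9.82
eef_pos: [0.4983, -0.0926, 0.071]
eef_rot: [[-0.156, 0.988, 0.004], [0.988, 0.156, -0.004], [-0.004, 0.004, -1.0]]
ft_force: [-0.2, -0.1, -2.3]
gripper_width: 0.0567
```

```bash
python3 - <<'E'
from h import *
go([.4997,-.0868,.0025])
f=eyes.grab_frame('wrist');cv2.imwrite('pics/w7.png',f['frame'][:,:,::-1])
E
```

```text
9.82 slide [0.58 0.2  6.85] dr [ 0.004  0.004 -0.01 ] w 0.0567
```

View pics/w7.png

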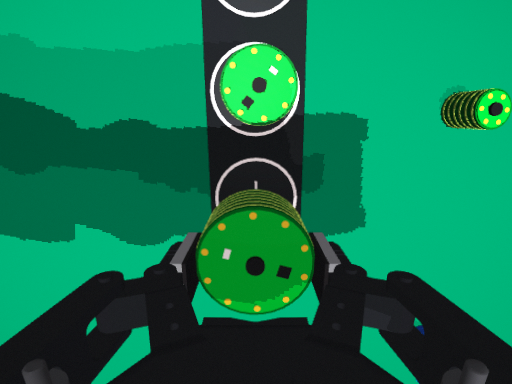

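```bash
python3 - <<'E'
from h import *
o=env.get_obs();f=eyes.grab_frame('wrist');R,t=wristcam(f,o);c=o['eef_pos'];print(c,o['eef_rot'].round(3))
Q=lambda p:cv2.projectPoints(np.array([p],float),cv2.Rodrigues(R)[0],t,f['intrinsics'],f['dist'])[0].ravel().round(1)
for n,p in dict(m4=[.4997,-.0868,.008],m3=[.4856,-.0031,.008],m2=[.4714,.0806,.008],b48=[.4876,-.0039,.053]).items():print(n,Q(p))
print('ring',ray(f,(256,198),.008,R,t),'screw48',ray(f,(259,85),.053,R,t))
p=ray(f,(255.5,266),c[2]+.006+.037,R,t);print('screw rel',RT.T@(p-c))
E
```

```text
[ 0.49875985 -0.09111599  0.07093827] [[-0.158  0.987  0.005]
 [ 0.987  0.158 -0.003]
 [-0.004  0.004 -1.   ]]
m4 [257.9 197.9]
m3 [257.1  90.9]
m2 [256.  -33.8]
b48 [261.  85.]
ring [ 0.49812019 -0.08717203  0.008     ] screw48 [ 0.4864145  -0.00408908  0.053     ]
screw rel [-1.60356070e-05 -9.48130827e-04 -4.30000000e-02]
```

The ring at (256,198) computes to mark_4 and bundle_48 to mark_3, both as predicted. Now I'll lower the 58.

move_arm(
  slide=[
    [0.4,0.1,1.5],
    [0.4,0.1,3.5],
    [0.4,0.1,5.3],
    [0.4,0.1,6.3],
    [0.4,0.1,6.8],
    [0.4,0.1,6.8],
    [0.4,0.1,6.8],
    [0.4,0.1,6.8],
    [0.4,0.1,6.8],
    [0.4,0.1,6.8],
  ],
  dr=[
    [0.004,0.004,-0.008],
    [0.004,0.004,-0.008],
    [0.004,0.004,-0.008],
    [0.004,0.004,-0.008],
    [0.004,0.004,-0.008],
    [0.004,0.004,-0.008],
    [0.004,0.004,-0.008],
    [0.004,0.004,-0.008],
    [0.004,0.004,-0.008],
    [0.004,0.004,-0.008],
  ],
  gripper=[0,0,0,0,0,0,0,0.4,0.7,0.9],
)

```text
t: 10.75
eef_pos: [0.5003, -0.0864, 0.0035]
eef_rot: [[-0.167, 0.986, 0.001], [0.986, 0.167, 0.001], [0.0, 0.001, -1.0]]
ft_force: [1.0, 0.5, -0.1]
gripper_width: 0.0807
```

move_arm(
  slide=[
    [0,0,0],
    [0,0,-1],
    [0,0,-4],
    [0,0,-8],
    [0,0,-12],
    [0,0,-13],
    [0,0,-13],
  ],
  dr=[
    [0,0,0],
    [0,0,0],
    [0,0,0],
    [0,0,0],
    [0,0,0],
    [0,0,0],
    [0,0,0],
  ],
  gripper=[1,1,1,1,1,1,1],
)

```text
t: 11.33
eef_pos: [0.5026, -0.0866, 0.1379]
eef_rot: [[-0.167, 0.986, 0.009], [0.986, 0.167, -0.001], [-0.002, 0.008, -1.0]]
ft_force: [-0.9, 0.2, -0.1]
gripper_width: 0.0855
```

```bash
python3 -c "
from h import *
go([.642,.116,.13])"
```

```text
11.33 slide [17.65 17.12  0.89] dr [0.008 0.002 0.001] w 0.0855
```

move_arm(
  slide=[
    [2.8,2.8,0.3],
    [5.6,5.5,0.5],
    [8.4,8.2,0.8],
    [11.2,10.9,0.8],
    [14,13.6,0.8],
    [16.5,16,0.8],
    [17.7,17.2,0.8],
    [17.7,17.2,0.8],
    [17.7,17.2,0.8],
    [17.7,17.2,0.8],
  ],
  dr=[
    [0.008,0,0],
    [0.008,0,0],
    [0.008,0,0],
    [0.008,0,0],
    [0.008,0,0],
    [0.008,0,0],
    [0.008,0,0],
    [0.008,0,0],
    [0.008,0,0],
    [0.008,0,0],
  ],
  gripper=[1,1,1,1,1,1,1,0.7,0.7,0.7],
)

```text
t: 12.17
eef_pos: [0.6419, 0.1153, 0.1301]
eef_rot: [[-0.166, 0.986, -0.001], [0.986, 0.166, -0.003], [-0.003, -0.001, -1.0]]
ft_force: [-0.1, 0.6, 0.3]
gripper_width: 0.0726
```

```bash
python3 - <<'E'
from h import *
o=env.get_obs();f=eyes.grab_frame('wrist');R,t=wristcam(f,o);b=f['frame'].astype(int)
go([.6425,.1165,-.007])
Q=lambda p:cv2.projectPoints(np.array([p],float),cv2.Rodrigues(R)[0],t,f['intrinsics'],f['dist'])[0].ravel()
u=Q([.6425,.1165,.033]);print(u)
x,y=int(u[0]),int(u[1]);w=(b[y-25:y+26,x-25:x+26].sum(2)<110).astype(np.uint8)
n,l,s,c=cv2.connectedComponentsWithStats(w);print(s[1:],(c[1:]+[x-25,y-25]).round(1))
g=eyes.grab_frame('top')
for q in greens(g['frame'],40):
  if q[1]>110 and q[0]<345: print(np.round(q[:4],1),ray(g,q[4],.05 if q[0]<265 else .042).round(4))
E
```

```text
12.22 slide [ 0.2   0.09 13.74] dr [-0.001  0.003 -0.001] w 0.0727
[257.13575549 191.45552478]
[[18  7  2  1  2]
 [27  7  2  1  2]
 [14  8  3  2  4]
 [30  8  1  1  1]
 [11 10  2  2  2]
 [34 10  1  1  1]
 [ 8 13  2  2  2]
 [36 12  3  3  3]
 [19 21  9  9 59]
 [ 4 24  1  1  1]
 [26 30  7  7 30]] [[250.5 173. ]
 [259.5 173. ]
 [246.8 174.2]
 [262.  174. ]
 [243.5 176.5]
 [266.  176. ]
 [240.5 179.5]
 [269.  179. ]
 [254.8 191.3]
 [236.  190. ]
 [260.9 198.7]]
[   48.    191.5   197.4 21309. ] [0.468  0.4059 0.05  ]
[  344.    191.5   254.1 68476. ] [ 0.6526 -0.2851  0.042 ]
```

The 38's screw is at (254.8,191.3), against (257,191) predicted. Descending to grasp.

move_arm(
  slide=[
    [0.1,0,4],
    [0.1,0,8],
    [0.1,0,11],
    [0.1,0,12.8],
    [0.1,0,13.5],
    [0.1,0,13.6],
    [0.1,0,13.6],
    [0.1,0,13.6],
    [0.1,0,13.6],
    [0.1,0,13.6],
    [0.1,0,13.6],
  ],
  dr=[
    [0,0,0],
    [0,0,0],
    [0,0,0],
    [0,0,0],
    [0,0,0],
    [0,0,0],
    [0,0,0],
    [0,0,0],
    [0,0,0],
    [0,0,0],
    [0,0,0],
  ],
  gripper=[0.7,0.7,0.7,0.7,0.7,0.7,0,-0.4,-0.5,-0.5,-0.5],
)

```text
t: 13.18
eef_pos: [0.6432, 0.1155, -0.0033]
eef_rot: [[-0.165, 0.986, 0.003], [0.986, 0.165, -0.003], [-0.003, 0.002, -1.0]]
ft_force: [-1.2, -0.8, 4.9]
gripper_width: 0.0367
```

```bash
python3 -c "
from h import *
go([.4714,.0806,.07])"
```

```text
13.18 slide [ -0.63 -17.5   -7.37] dr [ 0.002  0.003 -0.001] w 0.0367
```

move_arm(
  slide=[
    [0,0,-4],
    [0,0,-7.4],
    [0,-3.5,-7.4],
    [-0.1,-7.2,-7.4],
    [-0.3,-10.8,-7.4],
    [-0.5,-14,-7.4],
    [-0.6,-16.5,-7.4],
    [-0.6,-17.5,-7.4],
    [-0.6,-17.5,-7.4],
    [-0.6,-17.5,-7.4],
  ],
  dr=[
    [0,0,0],
    [0,0,0],
    [0,0,0],
    [0,0,0],
    [0,0,0],
    [0.002,0.003,0],
    [0.002,0.003,0],
    [0.002,0.003,0],
    [0.002,0.003,0],
    [0.002,0.003,0],
  ],
  gripper=[-0.5,-0.5,-0.5,-0.5,-0.5,-0.5,-0.5,-0.5,-0.5,-0.5],
)

```text
t: 14.02
eef_pos: [0.4726, 0.0811, 0.0713]
eef_rot: [[-0.165, 0.986, 0.003], [0.986, 0.165, 0.0], [-0.0, 0.003, -1.0]]
ft_force: [0.4, -0.6, -0.2]
gripper_width: 0.0368
```

```bash
python3 - <<'E'
from h import *
go([.4714,.0806,.0055])
o=env.get_obs();f=eyes.grab_frame('wrist');R,t=wristcam(f,o);b=f['frame'].astype(int);c=o['eef_pos'];print(c)
Q=lambda p:cv2.projectPoints(np.array([p],float),cv2.Rodrigues(R)[0],t,f['intrinsics'],f['dist'])[0].ravel()
u=Q(c+[0,0,.0033+.033]);x,y=int(u[0]),int(u[1]);w=(b[y-22:y+23,x-22:x+23].sum(2)<110).astype(np.uint8)
n,l,s,k=cv2.connectedComponentsWithStats(w);i=[j for j in range(1,n) if s[j,4]>50];print(u,s[i],(k[i]+[x-22,y-22]).round(1))
E
```

```text
14.02 slide [-0.03 -0.15  6.58] dr [ 0.003  0.    -0.001] w 0.0368
[0.47260713 0.08114114 0.07132749]
[257.25473503 259.0165591 ] [[ 11  12  18  18 260]
 [ 24  26  16  14 121]] [[254.8 257.4]
 [266.6 269.3]]
```

Held and centred (screw at 254.8,257.4; predicted 257,259). Lowering it onto mark_2.

move_arm(
  slide=[
    [0,-0.1,2],
    [0,-0.1,4],
    [0,-0.1,5.5],
    [0,-0.1,6.2],
    [0,-0.1,6.5],
    [0,-0.1,6.5],
    [0,-0.1,6.5],
    [0,-0.1,6.5],
    [0,-0.1,6.5],
    [0,-0.1,6.5],
  ],
  dr=[
    [0.003,0,0],
    [0.003,0,0],
    [0.003,0,0],
    [0.003,0,0],
    [0.003,0,0],
    [0.003,0,0],
    [0.003,0,0],
    [0.003,0,0],
    [0.003,0,0],
    [0.003,0,0],
  ],
  gripper=[-0.5,-0.5,-0.5,-0.5,-0.5,-0.5,-0.5,-0.1,0.3,0.6],
)

```text
t: 14.9
eef_pos: [0.473, 0.0813, 0.0068]
eef_rot: [[-0.165, 0.986, 0.001], [0.986, 0.165, 0.0], [-0.0, 0.001, -1.0]]
ft_force: [0.3, -0.1, 0.4]
gripper_width: 0.0613
```

move_arm(
  slide=[
    [0,0,0],
    [0,0,-1],
    [0,0,-4],
    [0,0,-8],
    [0,0,-12],
    [0,0,-12],
    [0,0,-12],
  ],
  dr=[
    [0,0,0],
    [0,0,0],
    [0,0,0],
    [0,0,0],
    [0,0,0],
    [0,0,0],
    [0,0,0],
  ],
  gripper=[0.7,0.7,0.7,0.7,0.7,0.7,0.7],
)

```text
t: 15.48
eef_pos: [0.4745, 0.0817, 0.1299]
eef_rot: [[-0.164, 0.986, 0.007], [0.986, 0.164, 0.001], [-0.0, 0.007, -1.0]]
ft_force: [-0.1, -0.3, -0.8]
gripper_width: 0.0726
```

```bash
python3 -c "
from h import *
go([.652,.0105,.13])"
```

```text
15.48 slide [-9.94 16.34  0.1 ] dr [ 0.007  0.    -0.002] w 0.0726
```

move_arm(
  slide=[
    [-2,3.3,0],
    [-4,6.6,0],
    [-6,9.9,0],
    [-8,13.2,0],
    [-9.5,15.6,0],
    [-9.9,16.4,0],
    [-9.9,16.4,0],
    [-9.9,16.4,0],
    [-9.9,16.4,0],
  ],
  dr=[
    [0.007,0,0],
    [0.007,0,0],
    [0.007,0,0],
    [0.007,0,0],
    [0.007,0,0],
    [0.007,0,0],
    [0.007,0,0],
    [0.007,0,0],
    [0.007,0,0],
  ],
  gripper=[0.7,0.7,0.7,0.7,0.6,0.5,0.5,0.5,0.5],
)

```text
t: 16.23
eef_pos: [0.6508, 0.0123, 0.1306]
eef_rot: [[-0.166, 0.986, -0.002], [0.986, 0.166, 0.0], [0.0, -0.002, -1.0]]
ft_force: [-0.2, 0.2, 0.3]
gripper_width: 0.0637
```

```bash
python3 - <<'E'
from h import *
o=env.get_obs();f=eyes.grab_frame('wrist');R,t=wristcam(f,o);b=f['frame'].astype(int)
go([.652,.0105,-.004])
Q=lambda p:cv2.projectPoints(np.array([p],float),cv2.Rodrigues(R)[0],t,f['intrinsics'],f['dist'])[0].ravel()
u=Q([.652,.0105,.041]);print(u)
x,y=int(u[0]),int(u[1]);w=(b[y-25:y+26,x-25:x+26].sum(2)<110).astype(np.uint8)
n,l,s,c=cv2.connectedComponentsWithStats(w);i=[j for j in range(1,n) if s[j,4]>25];print(s[i],(c[i]+[x-25,y-25]).round(1))
E
```

```text
16.28 slide [-0.19  0.09 13.49] dr [-0.001 -0.     0.   ] w 0.0642
[257.31465112 196.81369548]
[[19 22  9  9 62]] [[254.7 197.2]]
```

move_arm(
  slide=[
    [-0.2,0,4],
    [-0.2,0,8],
    [-0.2,0,11],
    [-0.2,0,12.6],
    [-0.2,0,13.2],
    [-0.2,0,13.3],
    [-0.2,0,13.3],
    [-0.2,0,13.3],
    [-0.2,0,13.3],
    [-0.2,0,13.3],
    [-0.2,0,13.3],
  ],
  dr=[
    [0,0,0],
    [0,0,0],
    [0,0,0],
    [0,0,0],
    [0,0,0],
    [0,0,0],
    [0,0,0],
    [0,0,0],
    [0,0,0],
    [0,0,0],
    [0,0,0],
  ],
  gripper=[0.5,0.5,0.5,0.5,0.5,0.5,0,-0.4,-0.7,-0.7,-0.7],
)

```text
t: 17.2
eef_pos: [0.6523, 0.0105, -0.0001]
eef_rot: [[-0.166, 0.986, 0.001], [0.986, 0.166, 0.0], [-0.0, 0.001, -1.0]]
ft_force: [-1.1, -0.4, 6.3]
gripper_width: 0.0269
```

```bash
python3 -c "
from h import *
go([.4573,.1643,.075])"
```

```text
17.2 slide [ 18.4  -16.66  -7.54] dr [ 0.001  0.    -0.   ] w 0.0269
```

move_arm(
  slide=[
    [0,0,-4],
    [0,0,-7.5],
    [2.7,-2.4,-7.5],
    [5.5,-5,-7.5],
    [8.3,-7.5,-7.5],
    [11.1,-10,-7.5],
    [14,-12.6,-7.5],
    [16.6,-15,-7.5],
    [18.2,-16.5,-7.5],
    [18.4,-16.7,-7.5],
    [18.4,-16.7,-7.5],
    [18.4,-16.7,-7.5],
  ],
  dr=[
    [0,0,0],
    [0,0,0],
    [0,0,0],
    [0,0,0],
    [0,0,0],
    [0,0,0],
    [0,0,0],
    [0,0,0],
    [0,0,0],
    [0,0,0],
    [0,0,0],
    [0,0,0],
  ],
  gripper=[-0.7,-0.7,-0.7,-0.7,-0.7,-0.7,-0.7,-0.7,-0.7,-0.7,-0.7,-0.7],
)

```text
t: 18.2
eef_pos: [0.458, 0.1639, 0.0753]
eef_rot: [[-0.166, 0.986, 0.003], [0.986, 0.166, -0.0], [-0.001, 0.003, -1.0]]
ft_force: [-0.1, -0.2, -0.4]
gripper_width: 0.0269
```

```bash
python3 - <<'E'
from h import *
go([.4573,.1643,.009])
o=env.get_obs();f=eyes.grab_frame('wrist');R,t=wristcam(f,o);b=f['frame'].astype(int);c=o['eef_pos'];print(c)
Q=lambda p:cv2.projectPoints(np.array([p],float),cv2.Rodrigues(R)[0],t,f['intrinsics'],f['dist'])[0].ravel()
u=Q(c+[0,0,.041]);x,y=int(u[0]),int(u[1]);w=(b[y-22:y+23,x-22:x+23].sum(2)<110).astype(np.uint8)
n,l,s,k=cv2.connectedComponentsWithStats(w);i=[j for j in range(1,n) if s[j,4]>50];print(u,s[i],(k[i]+[x-22,y-22]).round(1))
E
```

```text
18.2 slide [ 0.05 -0.09  6.63] dr [ 0.003  0.001 -0.   ] w 0.0269
[0.45802213 0.16394921 0.07532976]
[257.37816318 263.66420702] [[ 29   0  16  14  59]
 [ 11  15  18  19 282]
 [ 29  31  16  14  58]] [[273.5 245.4]
 [254.7 265. ]
 [274.4 280.7]]
```

move_arm(
  slide=[
    [0,0,2],
    [0,0,4],
    [0,0,5.5],
    [0,0,6.3],
    [0,0,6.6],
    [0,0,6.6],
    [0,0,6.6],
    [0,0,6.6],
    [0,0,6.6],
    [0,0,6.6],
  ],
  dr=[
    [0.003,0,0],
    [0.003,0,0],
    [0.003,0,0],
    [0.003,0,0],
    [0.003,0,0],
    [0.003,0,0],
    [0.003,0,0],
    [0.003,0,0],
    [0.003,0,0],
    [0.003,0,0],
  ],
  gripper=[-0.7,-0.7,-0.7,-0.7,-0.7,-0.7,-0.7,-0.3,0.1,0.4],
)

```text
t: 19.08
eef_pos: [0.4589, 0.1637, 0.0097]
eef_rot: [[-0.165, 0.986, 0.001], [0.986, 0.165, -0.0], [-0.0, 0.001, -1.0]]
ft_force: [-0.1, -0.1, -0.3]
gripper_width: 0.053
```

move_arm(
  slide=[
    [0,0,0],
    [0,0,-1],
    [0,0,-4],
    [0,0,-8],
    [0,0,-12],
    [3,0,-15],
    [7,0,-15],
    [11,0,-15],
    [15,0,-15],
    [19,0,-15],
    [22,0,-15],
    [22,0,-15],
  ],
  dr=[
    [0,0,0],
    [0,0,0],
    [0,0,0],
    [0,0,0],
    [0,0,0],
    [0,0,0],
    [0,0,0],
    [0,0,0],
    [0,0,0],
    [0,0,0],
    [0,0,0],
    [0,0,0],
  ],
  gripper=[0.5,0.5,0.5,0.5,0.5,0.5,0.5,0.5,0.5,0.5,0.5,0.5],
)

```text
t: 20.08
eef_pos: [0.419, 0.3882, 0.1611]
eef_rot: [[-0.172, 0.985, 0.0], [0.985, 0.172, 0.005], [0.005, 0.001, -1.0]]
ft_force: [-0.2, -0.5, 0.3]
gripper_width: 0.064
```

```bash
python3 - <<'E'
from h import *
g=eyes.grab_frame('top');s=eyes.grab_frame('scene')['frame'];G=g['frame']
M=[(.4573,.1643),(.4714,.0806),(.4856,-.0031),(.4997,-.0868)];H=[.046,.038,.05,.042]
for q in greens(G,40):
  for m,h in zip(M,H):
    p=ray(g,q[4],h)[:2];d=np.linalg.norm(p-m)
    if d<.03: print(p.round(4),'off mm',round(d*1e3,1),np.round(q[:4],1))
a=np.hstack([cv2.resize(G[130:290,110:410],(500,267)),cv2.copyMakeBorder(cv2.resize(s[130:250,80:380],(300,120)),0,147,0,0,0)])
a=np.vstack([cv2.resize(G[140:290,140:410],(720,400)),cv2.copyMakeBorder(cv2.resize(s[130:230,80:380],(600,200)),0,0,0,120,0)])
cv2.imwrite('pics/f8.png',a[:,:,::-1])
E
```

```text
[ 0.5007 -0.084 ] off mm 3.0 [293.8 226.2  15.  697. ]
[ 0.4876 -0.004 ] off mm 2.2 [251.1 232.   12.5 484. ]
[0.474  0.0841] off mm 4.4 [204.6 238.3   9.8 285. ]
[0.4603 0.1644] off mm 3.0 [161.3 244.6   7.  148. ]
```

View pics/f8.png

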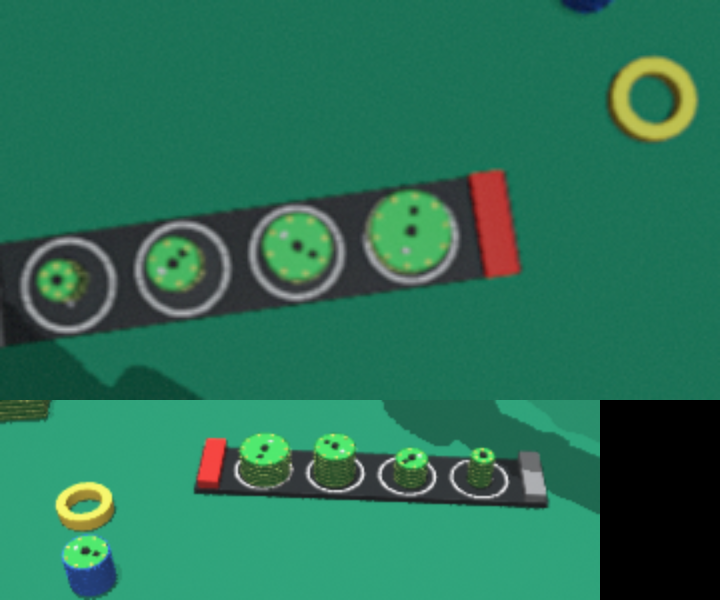

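The view shows all four bundles upright, in order from the red stop, each inside its ring and 2–4 mm off centre. The tape and the blue decoy look undisturbed.

```bash
python3 -c "
from station import env
print(env.job_done())"
```

```text
the job is handed in; nothing more can be done
None
```

All four bundles are on the rail in the right order, and I handed the job in about 20 s into the 88 s limit. The red stop is at the −y end, so mark_4 holds the 58, mark_3 the 48, mark_2 the 38 and mark_1 the 28.

- **Final check:** in the last top and scene pictures all four stand upright. Their centres measured about 3.0, 2.2, 4.4 and 3.0 mm from their marks, in that same order; the limit is 12 mm. The gripper was open and clear of everything. The tape and the blue look-alike looked undisturbed, though I only judged that by eye.
- **What disagreed:** the fingertips turned out to be about 17 mm behind the TCP, not 17 mm ahead as stated. Because of that, the first grasp of the 48 closed just above its top without touching it. I found the cause in the pictures, went lower and gripped it, and the other three went in first time.
- **Contact force:** the force readings after each of the last three grasps, with the tips near the bench, were about 5–7 N.

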